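# Clip the spare cash-box key onto the bench anchor

## Robot

A 6-joint arm with a two-finger parallel gripper is mounted at the origin on a cart in front of the work surface, level with it; the furniture and walls round the work are solid. World frame = base frame: x ahead of the robot, y to its left, z up, the work surface at z = 0. Lengths are in m, angles in degrees, forces in N, time in s.
With the tool pointing down it reaches from about 0.225 to 0.875 m from the base axis. Payload 3.4 kg.
Tool frame: the origin (TCP) lies at the very end of the fingers, on their centre line; the grasp point (between the pads) lies 19 mm behind it; z points along the fingers, y is the line along which they close (so a half turn about z gives the same grasp; the last joint's range is limited). The gripper opens to 85 mm and grips with 20 to 120 N. Pads are 22 mm wide; open, the fingers measure 114 mm over their backs; the gripper's body (76 mm by 85 mm) begins 54 mm behind the grasp point. The pads swing forward as they close: fully open they stand 13 mm farther back than shut.
Start: joints at [-72.135, 15.808, 86.224, -0, 77.962, -6.933], TCP at [0.241, -0.522, 0.231] pointing down, gripper open.
Joint ranges: [-165.64, 165.64], [-43.16, 119.46], [12.63, 154.43], [-67.54, 247.53], [6.08, 155.33], [-154.97, 154.97]. Speed limits (degrees/s): [147.25, 147.25, 180, 180, 180, 180].

## Interface

Orientations are given as [roll, pitch, yaw] about the fixed x, y, z axes, in that order (R = Rz(yaw) Ry(pitch) Rx(roll)).
In Python, from rig import r, capture, finish_job gives the robot as it stands.
- The arm moves only by the tool step_arm, never from a script. Its arguments are lists of equal length, an entry for each row: "travel": the shift along the tool's x, y, z in m, a list of three; "twist": the turn, a rotation vector about the tool's x, y, z in rad, a list of three; "grip": the opening, from -1 (shut) to 1 (fully open), so that 0 is half open. A call has 1 to 20 rows; each row shifts and turns the commanded pose from where the row before left it, along the tool's axes as they then stand; what a row does not reach is not made up. A row lasts 1/10 s, in which the tool goes at most 50 mm and 8.59 degrees, less where a joint would pass 70% of its speed; a pose out of reach is approached as far as the arm can. A call is refused whole if a number of a shift passes 0.05 or a number of a turn 0.15, either way. A call with a gripper value outside its range is refused whole. The fingers move at their own pace and stop on an object; the grip force is fixed at half the most. Time passes only in rows, so rows that do not move let the fingers close. It gives the time, the measured TCP pose, the force, the opening and the grip force at its end, in the units of the state.
- r.read_state(): the state, without advancing time (a new reading comes with each control period).
- capture(name): name is "scene" or "top" or "wrist"; returns a dict with "img" (420x560x3 uint8, red, green, blue), "K" (3x3 intrinsics, pixels), "extrinsics" (4x4, takes a point from camera to world coordinates). Camera axes: x right, y down, z forward; pixel columns grow to the right and rows downward; lengths in m; the calibration is good to about 2 mm. A picture is of the moment at which its call begins. There is no depth.
- finish_job(): hands the job in; it is judged then, once.
The state is a dict: "time": time; "joint_positions": joint angles; "qvel": joint speeds; "tau": joint torques, N m; "eef_pos": TCP position; "ee_rot": TCP orientation; "wrist_force": force on the tool from outside, world axes, zero at the start; "ft_torque": the same for the moment, N m; "opening": finger opening in m; "gripper_force": force on a finger pad.
Only numpy, scipy, OpenCV 4.12 (cv2) and the standard library are available. Lean on these libraries where they do the work, as an engineer would, in place of code of your own. Each camera call takes 0.05 s, during which the arm holds its last target. There are 200 camera calls.

## Task

Pick up the spare cash-box key by its orange tag and push its snap hook onto the near leg of the steel staple on the table until the sprung gate has snapped shut behind the leg and the bottom of the hook bears firmly on the leg for a moment, with at least 5 N but never more than 15 N. Leave the key lying there clipped on and home, and leave the other things alone.

Things in the scene. Friction and masses are not known exactly. Their poses are not given: they have to be found in the camera images.
- key_clip: Spare cash-box key on a rigid snap hook, flat, 140 mm long, 0.1 kg. Origin: middle of the underside of its orange tag (44 x 20 x 16 mm high; grip it across y). x points to the open end of the hook, z up. Behind, a brass key to x = -62 mm. Ahead, a steel yoke (36 wide, 10 high, front face x = 40.5 mm) with two arms 8 mm thick, axes at y = -14 and +14 mm, 4 mm above the underside.
- clip_mouth (a point): Line for a bar to enter the hook: clip x = 66, y = 0, z = 4 mm; keep the bar's axis within 2 mm of it in y. The mouth looks to +x of the clip and is 16 mm wide (y = -6 to +10), between the -y arm's nose bent inwards (front at x = 77) and the end of the +y arm (x = 71). The brass gate shuts it.
- clip_seat (a point): Home: where the axis of an 8 mm bar lies when it touches the yoke at the bottom of the hook and can go no deeper (clip x = 44.5, y = 0, z = 4 mm). A bar pushed in comes free of the gate, which then snaps shut, only about 2 to 4 mm before this point.
- gate (a joint): Sprung brass gate of the hook, 4 mm thick, pivoted on the +y arm at x = 66, y = +13 mm of the clip, reaching across to the nose. Angle in rad: 0 shut, grows as it swings inwards towards the tag, at most 1.5. Its spring always shuts it; a bar pressed on the middle of the gate feels about 4 to 8 N before it gets past.
- anchor: Grey plate fixed to the table, 120 x 44 x 6 mm, x = -18 to +102 mm, with two dark slots and a U-shaped staple of round 8 mm steel bar: two upright legs 60 mm apart along x, top 51 mm above the table. Origin on the table at the middle of the near leg's slot; x runs from near to far leg, z up. The hook goes on moving along +x, its underside above the plate.
- anchor_leg (a point): Middle of the near leg's slot, on top of the plate (6 mm above the table). The leg stands upright in the slot, centred in y, but the staple is bolted anywhere along its slots: the leg's axis lies up to 11 mm before or behind this point along the anchor's x, and this is not measured. It does not shift in use.
- receiver_2: Grey pocket receiver, 48 x 62 x 17 mm, bystander, origin at the centre of the underside.
- charger_2: White plug charger, 76 x 36 x 24 mm, bystander, origin at the centre of the underside.
- loupe: Black eye loupe, 34 mm wide, 30 mm high, bystander, origin at the centre of the underside.
Mind the look-alikes: they are no part of the job. Several things look just like the anchor: the one meant starts farthest from the robot's base.

How it is judged (in metres and radians):
On the way, in this order (a step that is already met when the one before it is completed fails the run):
1. the staple's near leg, in the mouth of the hook, has pushed the gate open (value of joint gate above 0.5 rad and x of anchor_leg in the frame of key_clip below 0.082 m and contact force between key_clip and anchor above 0.5 N).
2. the gate is shut with the leg inside, and the hook bears on the leg with 5 N or more (value of joint gate below 0.12 rad and x of anchor_leg in the frame of key_clip below 0.06 m and contact force between key_clip and anchor above 5 N), for 0.2 s.
At the end, for the whole second after the job is handed in: The key clip lies at rest (under 20 mm/s), flat within 0.3 rad, its origin under 20 mm above the table; the gate is shut (below 0.12 rad); the near leg is home in the hook, wherever bolted: the slot's middle is 28 to 60 mm ahead of the clip's origin and within 16 mm of its centre line (value of joint gate below 0.12 rad and x of anchor_leg in the frame of key_clip between 0.028 and 0.06 m and y of anchor_leg in the frame of key_clip between -0.016 and 0.016 m and height (world z) of key_clip below 0.02 m and angle between key_clip's own z axis and vertical below 0.3 rad and linear speed of key_clip below 0.02 m/s); the robot touches nothing.
It fails at once if the staple or its plate is rammed: more than 15 N between the key clip and the anchor (contact force between key_clip and anchor above 15 N).
It fails at once if the robot strikes the anchor with more than 15 N (contact force between the arm and anchor above 15 N).
It fails at once if a bystander is moved by more than 15 mm (distance of any of receiver_2, charger_2, loupe from where it was at the start of the episode above 0.015 m).
It also fails if it takes over 72 s, if anything falls off the work surface, if the arm or the gripper's body presses on something with over 40 N, if the wrist force passes 120 N, or if a joint passes its speed limit or range.

## Working session

There is one attempt and no reset: what is moved stays moved. The work goes in short steps, Python scripts to look and compute and a tool call to move; the robot and the scene stay as the last step left them, time stands still between calls to the robot, and variables do not carry over. Pictures are saved under pics/ and viewed, at most 10 in all, crops included, and the job is handed in when it is done.

Besides the shell and the picture viewer there is one more tool, called after "Request:" as name(argument=value, ...) on one line, values as JSON. step_arm: Moves the arm, as the interface text tells. Its arguments: {"type":"object","properties":{"travel":{"type":"array"},"twist":{"type":"array"},"grip":{"type":"array"}},"required":["travel","twist","grip"]}

```bash
mkdir -p pics; ls
cat > h.py <<'E'
from rig import r, capture, finish_job
import numpy as np, cv2
def snap(n,f=None):
    c=capture(n)
    if f: cv2.imwrite('pics/'+f,c['img'][:,:,::-1])
    np.savez('/tmp/'+n+'.npz',**c)
    return c
def load(n): return dict(np.load('/tmp/'+n+'.npz'))
def ray(c,u,v,z):
    K=c['K'];T=c['extrinsics']
    d=T[:3,:3]@np.linalg.solve(K,[u,v,1.]);o=T[:3,3]
    return o+d*(z-o[2])/d[2]
def proj(c,p):
    T=np.linalg.inv(c['extrinsics']);q=c['K']@(T[:3,:3]@np.array(p)+T[:3,3]);return q[:2]/q[2]
E
python3 - <<'E'
from h import *
a=snap('top');b=snap('scene')
im=a['img'][:,:,::-1]
cv2.imwrite('pics/a.png',cv2.resize(im,(800,600),interpolation=cv2.INTER_CUBIC))
cv2.imwrite('pics/b.png',cv2.resize(b['img'][:,:,::-1],(800,600),interpolation=cv2.INTER_CUBIC))
print(a['extrinsics'],a['K'],r.read_state())
E
```

```text
pics
[[-0.00419328 -0.98193644  0.18916462  0.36009863]
 [-0.99991905  0.00638968  0.01100267  0.03330916]
 [-0.01201263 -0.18910317 -0.98188374  0.94216281]
 [ 0.          0.          0.          1.        ]] [[400.26590103   0.         279.7436146 ]
 [  0.         400.26590103 207.67375041]
 [  0.           0.           1.        ]] {'time': 0.1, 'joint_positions': array([-7.21352964e+01,  1.58443919e+01,  8.62875424e+01, -1.18512849e-03,
        7.79642838e+01, -6.93321047e+00]), 'qvel': array([-0.01504247, -0.02885843, -0.11813134, -0.05651553,  0.03807078,
        0.11882764]), 'tau': array([ 1.08774839e-03, -4.17702055e+01, -2.46405548e+01, -1.50414712e-04,
        5.77979677e-03, -4.49894586e-06]), 'eef_pos': array([ 0.24100204, -0.52152745,  0.23052527]), 'ee_rot': array([-1.79904346e+02, -1.04645174e-02,  2.47981535e+01]), 'wrist_force': array([-1.22481814,  0.07122781, -0.73336666]), 'ft_torque': array([-0.02073832, -0.00847114, -0.00019105]), 'gripper_force': 0.0, 'opening': 0.08545668454627918}
```

View pics/a.png

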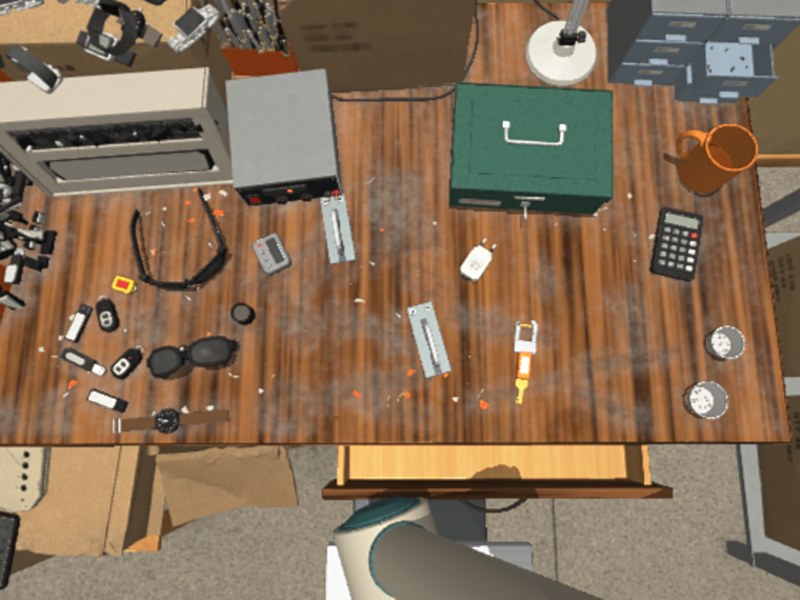

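View pics/b.png

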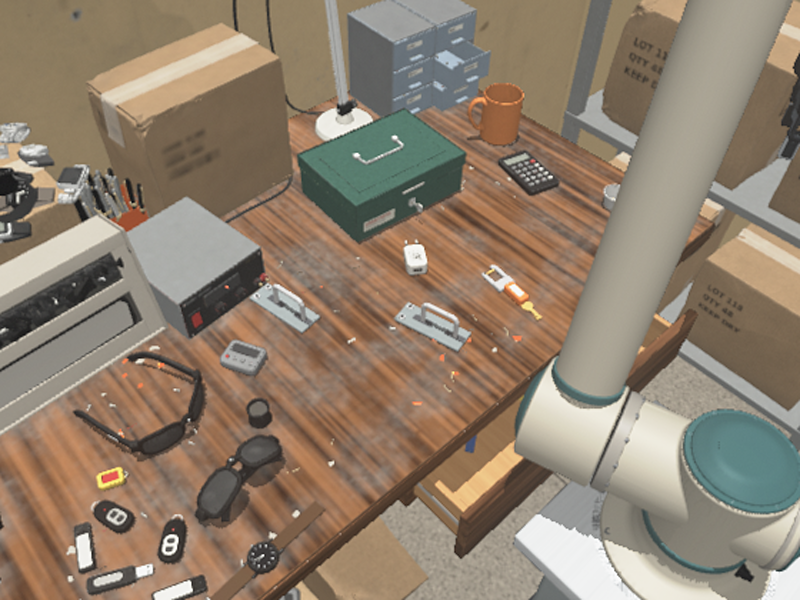

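Two look-alike anchors: A at (337,232) and B at (429,342) in the top view. A is farthest from the base, so it is the one meant. The key is at (524,362), charger (478,260), receiver (272,254), loupe (242,313). I'll confirm with an enlarged crop.

Run:
```python
from h import *
a=load('top');b=load('scene')
A=a['img'][128:192,215:259,::-1];K=a['img'][218:290,345:389,::-1]
A=cv2.resize(A,None,fx=9,fy=9,interpolation=cv2.INTER_CUBIC)[:576];K=cv2.resize(K,None,fx=8,fy=8,interpolation=cv2.INTER_CUBIC)
o=np.zeros((590,770,3),np.uint8);o[:576,:396]=A;o[:576,400:752]=K
cv2.imwrite('pics/c.png',o)
for n,(u,v) in dict(farA=(337,232),B=(429,342),key=(524,362)).items(): print(n,ray(a,u*.7,v*.7,0.008))
```

```text
farA [0.65294647 0.14999183 0.008     ]
B [ 0.46416227 -0.00400486  0.008     ]
key [ 0.4307356  -0.15772602  0.008     ]
```

View pics/c.png

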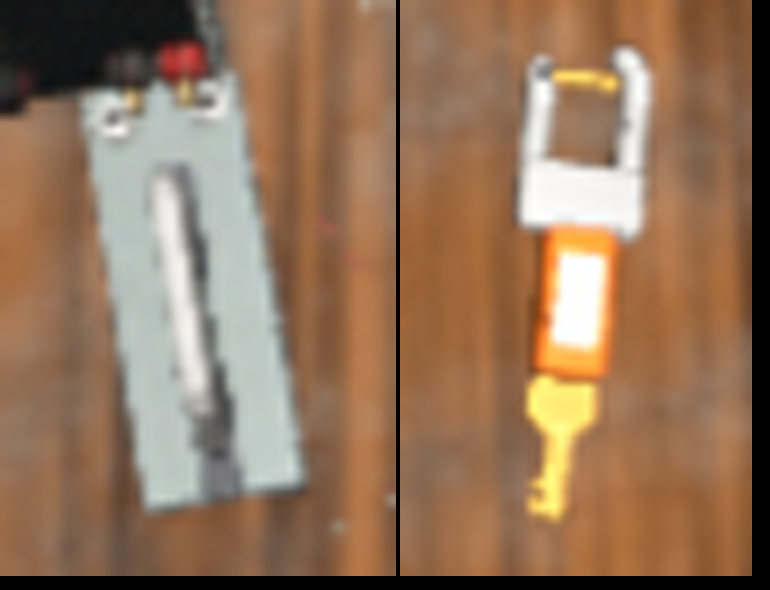

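The left crop shows anchor A: plate corners at (82,95), (235,78), (303,483), (148,508), slot and near leg at the bottom (~(213,440)). The right crop shows the key, mouth up, tag centre (577,302), nose at the right arm.

Run:
```python
from h import *
a=load('top')
f=lambda u,v,z:ray(a,u/9+215,v/9+128,z)
g=lambda u,v,z:ray(a,(u-400)/8+345,v/8+218,z)
c=[f(*p,.006) for p in [(82,95),(235,78),(303,483),(148,508)]]
near=(c[2]+c[3])/2; far=(c[0]+c[1])/2; d=far-near; print('len',np.linalg.norm(d),'w',np.linalg.norm(c[2]-c[3]));d/=np.linalg.norm(d)
ctr=sum(c)/4;org=ctr-d*0.042
print('near',near,'ctr',ctr,'yaw',np.degrees(np.arctan2(d[1],d[0])),'slot',org)
for p in [(205,405),(163,178)]:
    t=f(*p,.049);print('top staple',t, 'along', (t-org)[:2]@d[:2], 'lat',(t-org)[:2]@np.array([-d[1],d[0]]))
t=f(213,450,.006);print('foot',(t-org)[:2]@d[:2])
hw=[g(550,230,.016),g(617,230,.016),g(605,378,.016),g(536,370,.016)]
tc=sum(hw)/4
m=(g(540,65,.008)+g(632,60,.008))/2; y=(g(521,225,.01)+g(640,232,.01))/2; k=g(552,515,.004)
print('tag',tc,'mouth',m,'yokeback',y,'keytip',k)
v=m-k;print('yaw tip-mouth',np.degrees(np.arctan2(v[1],v[0])),np.linalg.norm(v))
v=m-tc;print(np.degrees(np.arctan2(v[1],v[0])))
```

```text
len 0.11750262505595484 w 0.04204107470599272
near [0.60158752 0.13933037 0.006     ] ctr [0.65947351 0.14937668 0.006     ] yaw 9.845798766977612 slot [0.61809211 0.1421948  0.006     ]
top staple [0.61451761 0.14009634 0.049     ] along -0.003880678536455035 lat -0.0014563244723645628
top staple [0.6758247  0.15200607 0.049     ] along 0.05855997975891118 lat -0.00020534100042263366
foot -0.003697827622591849
tag [ 0.42483512 -0.15660084  0.016     ] mouth [ 0.49530611 -0.164046    0.008     ] yokeback [ 0.44639369 -0.15979126  0.01      ] keytip [ 0.36472093 -0.14912329  0.004     ]
yaw tip-mouth -6.519234466227099 0.13149591896301613
-6.030842167042242
```

Request:
step_arm(travel=[[0,0,0],[0,0,0],[0,0,0],[0,0,0],[0.0144,-0.0382,0.005],[0.0144,-0.0382,0.005],[0.0144,-0.0382,0.005],[0.0144,-0.0382,0.005],[0.0144,-0.0382,0.005],[0.0144,-0.0382,0.005],[0.0144,-0.0382,0.005],[0.0144,-0.0382,0.005],[0.0144,-0.0382,0.005],[0.0144,-0.0382,0.005],[0,0,0],[0,0,0]], twist=[[0,0,0.135],[0,0,0.135],[0,0,0.135],[0,0,0.135],[0,0,0],[0,0,0],[0,0,0],[0,0,0],[0,0,0],[0,0,0],[0,0,0],[0,0,0],[0,0,0],[0,0,0],[0,0,0],[0,0,0]], grip=[1,1,1,1,1,1,1,1,1,1,1,1,1,1,1,1])

```text
time: 1.7
eef_pos: [0.4251, -0.1569, 0.181]
ee_rot: [180.0, 0.1, -6.0]
wrist_force: [-0.2, -0.6, -0.2]
opening: 0.0853
gripper_force: 0.0
```

Run:
```python
from h import *
w=snap('wrist'); cv2.imwrite('pics/d.png',w['img'][:,:,::-1]); print(w['extrinsics'])
print(r.read_state())
```

```text
[[-0.10439376 -0.96028843 -0.25874325  0.489035  ]
 [-0.99453354  0.10138275  0.02499164 -0.16336085]
 [ 0.00223292  0.25993782 -0.96562278  0.32347839]
 [ 0.          0.          0.          1.        ]]
{'time': 1.75, 'joint_positions': array([-2.91387397e+01,  7.42761399e+00,  1.04855464e+02, -5.47342447e-02,
        6.77332476e+01,  6.69682523e+01]), 'qvel': array([-1.71373685, -0.15947876, -0.4065649 ,  0.050348  , -0.00462737,
        0.12490119]), 'tau': array([ 8.88317898e-01, -3.07039618e+01, -2.24167943e+01,  7.63593824e-02,
        3.04793450e-02,  1.67583210e-03]), 'eef_pos': array([ 0.42498205, -0.15783176,  0.18115298]), 'ee_rot': array([ 1.79959781e+02,  3.48479932e-02, -6.08625714e+00]), 'wrist_force': array([ 0.43494936, -0.94769925,  0.30787111]), 'ft_torque': array([-0.016408  ,  0.02889832,  0.02746231]), 'gripper_force': 0.0, 'opening': 0.08538024135367017}
```

View pics/d.png

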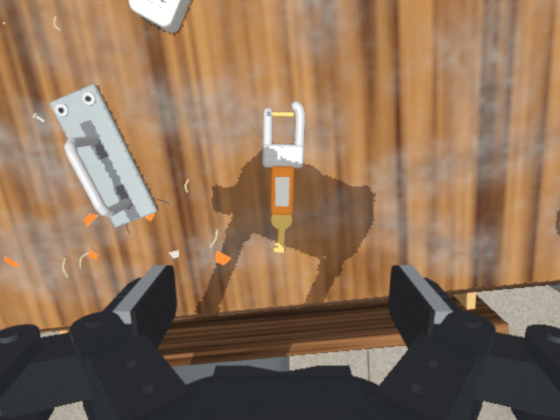

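The wrist view shows the key straight ahead: tag centre about (282,190), hook nose up at (297,105), key tip (279,248).

Run:
```python
from h import *
c=load('wrist');im=c['img']
hsv=cv2.cvtColor(im[150:230,260:305],cv2.COLOR_RGB2HSV)
m=((hsv[...,0]<14)&(hsv[...,1]>190)&(hsv[...,2]>120)).astype(np.uint8)
m=cv2.morphologyEx(m,cv2.MORPH_OPEN,np.ones((3,3)))
pts=cv2.findNonZero(m);x,y,w,h=cv2.boundingRect(pts);print(x+260,y+150,w,h)
R=cv2.minAreaRect(pts);print(R)
box=cv2.boxPoints(R)+[260,150];P=np.array([ray(c,*p,.016) for p in box]);print(P,P.mean(0))
n=ray(c,284,107,.006);y=ray(c,283.5,156,.01);k=ray(c,279,248,.003);print(n,y,k)
v=n-k;print(np.degrees(np.arctan2(v[1],v[0])));v=y-k;print(np.degrees(np.arctan2(v[1],v[0])))
```

```text
260 150 0 0Traceback (most recent call last):
  File "<stdin>", line 7, in <module>
cv2.error: OpenCV(4.12.0) /io/opencv/modules/imgproc/src/convhull.cpp:143: error: (-215:Assertion failed) total >= 0 && (depth == CV_32F || depth == CV_32S) in function 'convexHull'
```

Run:
```python
from h import *
c=load('wrist')
P=np.array([ray(c,*p,.016) for p in [(273,168),(294,168),(293,212),(272,212)]]);print(P,P.mean(0))
n=ray(c,284,107,.006);y=ray(c,283.5,156,.01);k=ray(c,279,248,.003);print(n,y,k)
v=n-k;print(np.degrees(np.arctan2(v[1],v[0])));v=n-P.mean(0);print(np.degrees(np.arctan2(v[1],v[0])))
```

```text
[[ 0.44661364 -0.15160902  0.016     ]
 [ 0.44470491 -0.16973796  0.016     ]
 [ 0.4054163  -0.16505689  0.016     ]
 [ 0.40739407 -0.14632387  0.016     ]] [ 0.42603223 -0.15818193  0.016     ]
[ 0.49637501 -0.16643638  0.006     ] [ 0.455308   -0.16171162  0.01      ] [ 0.36762078 -0.14828763  0.003     ]
-8.023353481845406
-6.6928215237523645
```

Request:
step_arm(travel=[[0.001,0,0.04],[0,0,0.04],[0,0,0.04],[0,0,0.03],[0,0,0.017],[0,0,0.01],[0,0,0],[0,0,0],[0,0,0],[0,0,0],[0,0,0],[0,0,0],[0,0,0],[0,0,0],[0,0,0]], twist=[[0,0,0.014],[0,0,0],[0,0,0],[0,0,0],[0,0,0],[0,0,0],[0,0,0],[0,0,0],[0,0,0],[0,0,0],[0,0,0],[0,0,0],[0,0,0],[0,0,0],[0,0,0]], grip=[1,1,1,1,1,1,1,-1,-1,-1,-1,-1,-1,-1,-1])

```text
time: 3.25
eef_pos: [0.4267, -0.1579, 0.0051]
ee_rot: [180.0, -0.1, -6.9]
wrist_force: [-0.9, 0.2, 5.7]
opening: 0.018
gripper_force: 58.9
```

Request:
step_arm(travel=[[0,0,-0.02],[0,0,-0.04],[0,0,-0.045],[0,0,0],[0,0,0],[0.0152,-0.0327,0],[0.0152,-0.0327,0],[0.0152,-0.0327,0],[0.0152,-0.0327,0],[0.0152,-0.0327,0],[0.0152,-0.0327,0],[0.0152,-0.0327,0],[0.0152,-0.0327,0],[0,0,0],[0,0,0],[0,0,0]], twist=[[0,0,0],[0,0,0],[0,0,0],[0,0,-0.1465],[0,0,-0.1465],[0,0,0],[0,0,0],[0,0,0],[0,0,0],[0,0,0],[0,0,0],[0,0,0],[0,0,0],[0,0,0],[0,0,0],[0,0,0]], grip=[-1,-1,-1,-1,-1,-1,-1,-1,-1,-1,-1,-1,-1,-1,-1,-1])

```text
time: 4.85
eef_pos: [0.5005, 0.1201, 0.1091]
ee_rot: [180.0, 0.1, 9.8]
wrist_force: [1.0, -0.4, -0.2]
opening: 0.0181
gripper_force: 59.3
```

Run:
```python
from h import *
w=snap('wrist'); cv2.imwrite('pics/e.png',cv2.resize(w['img'][:,:,::-1],(800,600),interpolation=cv2.INTER_CUBIC))
s=r.read_state();print(s['eef_pos'],s['ee_rot'],s['wrist_force'])
np.save('/tmp/e.npy',np.r_[s['eef_pos'],s['ee_rot']])
```

```text
[0.50065172 0.11985365 0.10911484] [1.79973876e+02 5.75652907e-02 9.79536105e+00] [-0.3314268  -0.09788227 -1.12384476]
```

View pics/e.png

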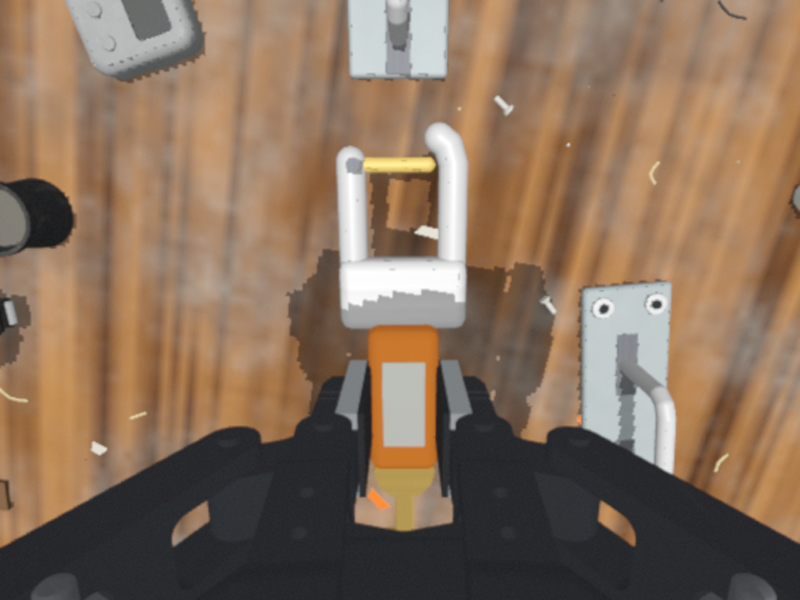

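Wrist view: the clip is held straight, gate shut at (400,165), anchor plate's near edge at (350,78)–(447,78), leg foot about (397,45).

Run:
```python
from h import *
c=load('wrist');s=np.load('/tmp/e.npy')
f=lambda u,v,z:ray(c,u*.7,v*.7,z)
y=np.radians(s[5]);R=np.array([[np.cos(y),np.sin(y)],[-np.sin(y),np.cos(y)]])
t=lambda p:(R@(p[:2]-s[:2]))*1000   # clip-like frame: x fwd,y left (mm from TCP)
uz=s[2]-.005
for n,p in dict(cornL=(350,78,.006),cornR=(447,78,.006),upL=(348,5,.006),upR=(448,5,.006),foot=(397,48,.006),leghigh=(397,10,.04),
  armL=(351,210,uz+.004),armR=(453,210,uz+.004),yL=(341,295,uz+.01),yR=(466,295,uz+.01),yfront=(403,260,uz+.01),nose=(440,124,uz+.004),tagf=(403,326,uz+.016),gate=(400,165,uz+.006)).items():
    print(n,t(f(*p)).round(1))
```

```text
cornL [102.2  24.2]
cornR [102.2 -19.3]
upL [131.4  24.3]
upR [131.4 -19. ]
foot [114.4   3.1]
leghigh [120.5   2.8]
armL [52.3 15.2]
armR [ 52.4 -13.3]
yL [29.4 18. ]
yR [ 29.4 -17. ]
yfront [39.3  0.6]
nose [75.1 -9.2]
tagf [22.2  0.7]
gate [64.5  1.5]
```

Request:
step_arm(travel=[[0,-0.0018,0.03],[0,0,0.03],[0,0,0.02],[0,0,0.01],[0,0,0.0045],[0,0,0],[0,0,0],[0.008,0,0],[0.008,0,0],[0.008,0,0],[0.004,0,0],[0,0,0],[0,0,0]], twist=[[0,0,0],[0,0,0],[0,0,0],[0,0,0],[0,0,0],[0,0,0],[0,0,0],[0,0,0],[0,0,0],[0,0,0],[0,0,0],[0,0,0],[0,0,0]], grip=[-1,-1,-1,-1,-1,-1,-1,-1,-1,-1,-1,-1,-1])

```text
time: 6.2
eef_pos: [0.5283, 0.1274, 0.0146]
ee_rot: [180.0, 0.0, 9.9]
wrist_force: [-0.0, -0.3, -0.9]
opening: 0.0184
gripper_force: 59.3
```

Run:
```python
from h import *
w=snap('wrist'); cv2.imwrite('pics/f.png',cv2.resize(w['img'][:300,140:420,::-1],(560,600),interpolation=cv2.INTER_CUBIC))
s=r.read_state();print(s['eef_pos'],s['ee_rot'],s['wrist_force'])
np.save('/tmp/e.npy',np.r_[s['eef_pos'],s['ee_rot']])
```

```text
[0.52807441 0.12731694 0.01456098] [1.79997176e+02 6.06295092e-02 9.84794199e+00] [-1.46617877  0.83722702 -2.05637162]
```

View pics/f.png

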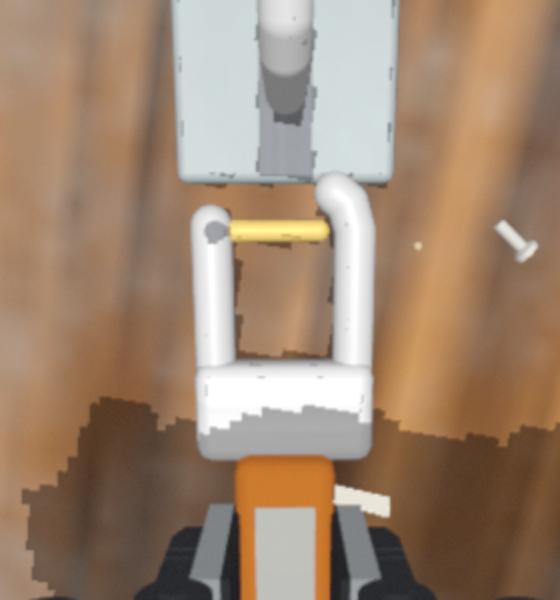

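Leg (u≈286) and hook axis (u≈284) line up; the leg's foot front edge is at v≈115, nose at v≈172.

Run:
```python
from h import *
c=load('wrist');s=np.load('/tmp/e.npy')
f=lambda u,v,z:ray(c,140+u/2,v/2,z)
y=np.radians(s[5]);R=np.array([[np.cos(y),np.sin(y)],[-np.sin(y),np.cos(y)]])
t=lambda p:(R@(p[:2]-s[:2]))*1000
uz=s[2]-.005
for n,p in dict(foot=(286,115,.006),edgeL=(182,183,.006),edgeR=(392,182,.006),nose=(335,172,uz+.004),yf=(284,360,uz+.01),aL=(213,300,uz+.004),aR=(353,300,uz+.004)).items(): print(n,t(f(*p)).round(1))
```

```text
foot [86.9 -0. ]
edgeL [74.1 21. ]
edgeR [ 74.3 -21.4]
nose [75.7 -9.4]
yf [40.4  0.4]
aL [51.5 14.6]
aR [ 51.5 -13.4]
```

Request:
step_arm(travel=[[0.006,0,0],[0.006,0,0],[0.004,0,0],[0.002,0,0],[0.002,0,0],[0.002,0,0],[0.002,0,0],[0.002,0,0],[0.002,0,0]], twist=[[0,0,0],[0,0,0],[0,0,0],[0,0,0],[0,0,0],[0,0,0],[0,0,0],[0,0,0],[0,0,0]], grip=[-1,-1,-1,-1,-1,-1,-1,-1,-1])

```text
time: 7.15
eef_pos: [0.5536, 0.1317, 0.0143]
ee_rot: [180.0, 0.3, 9.9]
wrist_force: [-5.6, -0.9, 0.5]
opening: 0.0184
gripper_force: 59.6
```

Request:
step_arm(travel=[[0.002,0,0],[0.002,0,0],[0.002,0,0],[0.002,0,0]], twist=[[0,0,0],[0,0,0],[0,0,0],[0,0,0]], grip=[-1,-1,-1,-1])

```text
time: 7.55
eef_pos: [0.5597, 0.1332, 0.0135]
ee_rot: [-180.0, 0.5, 9.9]
wrist_force: [-7.5, 0.0, -1.4]
opening: 0.0183
gripper_force: 59.3
```

Request:
step_arm(travel=[[0.002,0,0],[0.002,0,0]], twist=[[0,0,0],[0,0,0]], grip=[-1,-1])

```text
time: 7.75
eef_pos: [0.5638, 0.1342, 0.0135]
ee_rot: [-179.9, 0.5, 9.9]
wrist_force: [-6.3, 1.3, -0.6]
opening: 0.0185
gripper_force: 59.3
```

Request:
step_arm(travel=[[0.001,0,0],[0.001,0,0],[0.001,0,0]], twist=[[0,0,0],[0,0,0],[0,0,0]], grip=[-1,-1,-1])

```text
time: 8.05
eef_pos: [0.5677, 0.1351, 0.0137]
ee_rot: [-179.9, 0.4, 9.8]
wrist_force: [-5.8, 1.3, -1.4]
opening: 0.0182
gripper_force: 59.3
```

Request:
step_arm(travel=[[0.001,0,0],[0.001,0,0]], twist=[[0,0,0],[0,0,0]], grip=[-1,-1])

```text
time: 8.25
eef_pos: [0.5706, 0.1358, 0.0139]
ee_rot: [-179.9, 0.3, 9.8]
wrist_force: [-3.8, 2.9, -1.2]
opening: 0.0181
gripper_force: 59.3
```

Request:
step_arm(travel=[[0.001,0,0],[0,0,0]], twist=[[0,0,0],[0,0,0]], grip=[-1,-1])

```text
time: 8.45
eef_pos: [0.5753, 0.1357, 0.0149]
ee_rot: [180.0, -0.2, 9.9]
wrist_force: [0.1, -0.1, -1.3]
opening: 0.0183
gripper_force: 59.3
```

Request:
step_arm(travel=[[0.001,0,0],[0,0,0],[0,0,0]], twist=[[0,0,0],[0,0,0],[0,0,0]], grip=[-1,-1,-1])

```text
time: 8.75
eef_pos: [0.5754, 0.1351, 0.015]
ee_rot: [180.0, -0.1, 9.8]
wrist_force: [-1.0, 1.4, -1.0]
opening: 0.0182
gripper_force: 59.3
```

Run:
```python
from h import *
w=snap('wrist'); cv2.imwrite('pics/g.png',cv2.resize(w['img'][:300,140:420,::-1],(560,600),interpolation=cv2.INTER_CUBIC))
s=r.read_state();print(s['eef_pos'],s['ee_rot'],s['wrist_force'])
```

```text
[0.57541443 0.1351225  0.01496647] [ 1.79971969e+02 -5.71485191e-02  9.83571310e+00] [-0.69651391  1.06638477 -1.79533531]
```

View pics/g.png

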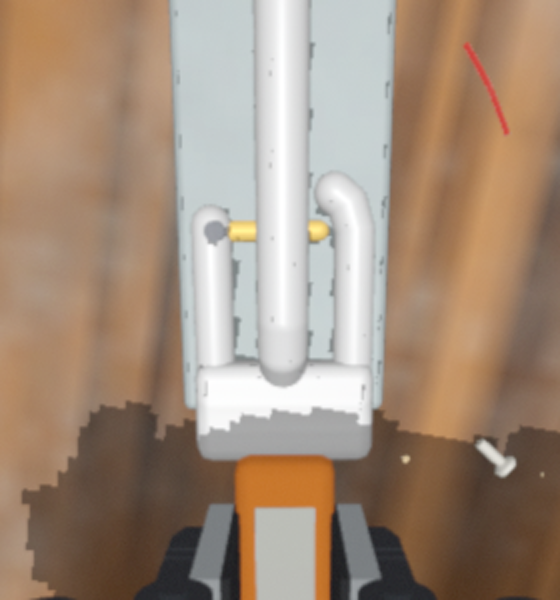

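The gate (v≈231) is shut behind the leg, which stands near the yoke (285,370). Next I press home gently.

Request:
step_arm(travel=[[0.001,0,0],[0,0,0]], twist=[[0,0,0],[0,0,0]], grip=[-1,-1])

```text
time: 9.0
eef_pos: [0.5755, 0.1352, 0.0148]
ee_rot: [180.0, 0.1, 9.8]
wrist_force: [-2.3, -1.1, 0.5]
opening: 0.0187
gripper_force: 59.5
```

Request:
step_arm(travel=[[0.001,0,0],[0,0,0]], twist=[[0,0,0],[0,0,0]], grip=[-1,-1])

```text
time: 9.2
eef_pos: [0.5755, 0.1353, 0.0146]
ee_rot: [180.0, 0.2, 9.9]
wrist_force: [-3.9, -1.1, 2.2]
opening: 0.0183
gripper_force: 59.6
```

Request:
step_arm(travel=[[0.001,0,0],[0.001,0,0],[0,0,0]], twist=[[0,0,0],[0,0,0],[0,0,0]], grip=[-1,-1,-1])

```text
time: 9.5
eef_pos: [0.5756, 0.1353, 0.0144]
ee_rot: [180.0, 0.4, 9.9]
wrist_force: [-6.8, -2.4, 2.1]
opening: 0.0183
gripper_force: 59.8
```

Request:
step_arm(travel=[[0.001,0,0],[0,0,0],[0,0,0]], twist=[[0,0,0],[0,0,0],[0,0,0]], grip=[-1,-1,-1])

```text
time: 9.8
eef_pos: [0.5756, 0.1354, 0.0142]
ee_rot: [180.0, 0.5, 9.9]
wrist_force: [-9.2, -3.2, 4.6]
opening: 0.018
gripper_force: 60.0
```

Request:
step_arm(travel=[[0,0,0],[0,0,0],[0,0,0]], twist=[[0,0,0],[0,0,0],[0,0,0]], grip=[-1,-1,-1])

```text
time: 10.1
eef_pos: [0.5756, 0.1354, 0.0143]
ee_rot: [180.0, 0.5, 9.9]
wrist_force: [-9.5, -2.1, 4.2]
opening: 0.0182
gripper_force: 60.0
```

Request:
step_arm(travel=[[-0.002,0,0],[-0.002,0,0],[-0.001,0,0.001],[0,0,0.001],[0,0,0.001],[0,0,0],[0,0,0]], twist=[[0,0,0],[0,0,0],[0,0,0],[0,0,0],[0,0,0],[0,0,0],[0,0,0]], grip=[-1,-1,-1,-1,-1,-1,-1])

```text
time: 10.8
eef_pos: [0.5754, 0.1355, 0.0118]
ee_rot: [180.0, -0.0, 9.8]
wrist_force: [-1.1, 0.5, -0.8]
opening: 0.0183
gripper_force: 59.4
```

Request:
step_arm(travel=[[0,0,0],[0,0,0],[0,0,0],[0,0,0],[0,0,0],[0,0,0],[0,0,0],[0,0,-0.01],[0,0,-0.02],[0,0,-0.03],[0,0,-0.03],[0,0,-0.03],[0,0,0],[0,0,0],[0,0,0],[0,0,0],[0,0,0]], twist=[[0,0,0],[0,0,0],[0,0,0],[0,0,0],[0,0,0],[0,0,0],[0,0,0],[0,0,0],[0,0,0],[0,0,0],[0,0,0],[0,0,0],[0,0,0],[0,0,0],[0,0,0],[0,0,0],[0,0,0]], grip=[0.6,0.6,0.6,0.6,0.6,0.6,0.6,0.6,0.6,0.6,0.6,0.6,0.6,0.6,0.6,0.6,0.6])

```text
time: 12.5
eef_pos: [0.5742, 0.1353, 0.1306]
ee_rot: [-180.0, 0.1, 9.8]
wrist_force: [0.4, -0.2, -0.2]
opening: 0.0681
gripper_force: 0.0
```

Run:
```python
from h import *
w=snap('wrist'); cv2.imwrite('pics/i.png',w['img'][:,:,::-1])
s=r.read_state();print(s['eef_pos'],s['wrist_force'],s['opening'])
```

```text
[0.57440996 0.13531749 0.1308063 ] [-0.30377531 -0.08013221  0.38064304] 0.06860134859343653
```

View pics/i.png

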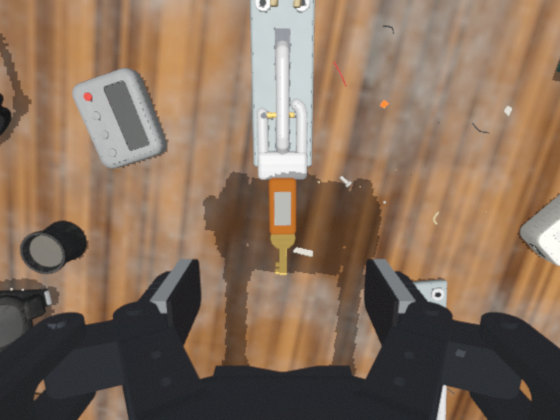

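The key lies clipped on the near leg: gate shut at (280,115), yoke at the leg at (282,160), gripper clear.

```bash
python3 -c "
from h import *
print(finish_job())"
```

```text
the job is handed in; nothing more can be done
None
```

The key is clipped onto the near leg of the farther staple: the gate is shut, it was pressed home at about 10 N (wrist reading) and released, and the job is handed in. No verdict came back.

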